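# Set and lock the portion guide

### The arm

A 6-joint arm with a two-finger parallel gripper is mounted at the origin on the work surface. World frame = base frame: x ahead of the robot, y to its left, z up, the work surface at z = 0. Lengths are in m, angles in rad, forces in N, time in s.
With the tool pointing down it reaches from about 0.375 to 0.9 m from the base axis. Payload 3.1 kg.
Tool frame: the origin (TCP) lies midway between the tips of the shut fingers; the grasp point (between the pads) lies 19 mm behind it (grip_depth is the distance from the TCP to the grasp point, in m); y points along the fingers, z is the direction in which the jaws open and shut, and the axes are right-handed (so a half turn about y gives the same grasp; the last joint's range is limited). The gripper opens to 85 mm and grips with 20 to 120 N. Pads are 22 mm wide; open, the fingers measure 114 mm over their backs; the gripper's body (76 mm by 85 mm) begins 54 mm behind the grasp point. The pads swing forward as they close: fully open they stand 13 mm farther back than shut.
Start: joints at [0.984, 0.527, 1.433, -0, 1.181, -0.178], TCP at [0.248, 0.573, 0.231] pointing down, gripper open.
Joint ranges: [-3.08, 3.08], [-0.75, 2.2], [0.22, 2.44], [-1.43, 4.57], [0, 2.65], [-2.85, 2.85]. Speed limits (rad/s): [2.79, 2.79, 3.14, 3.14, 3.14, 3.14].

### API

Orientations are given as a unit quaternion [x, y, z, w].
In Python, from station import sense, snapshot, camera_model, sign_off, grip_depth gives the robot as it stands.
- The arm moves only by the tool play_rows, never from a script. Its argument "deltas" is a list of rows, each a list of 6 numbers: the shift along the tool's x, y, z in m, then the turn, a rotation vector about the tool's x, y, z in rad. A call has 1 to 12 rows; each row is the pose to reach, as a shift and turn from the pose commanded when the call began, along the tool's axes at that moment; what a row does not reach only later rows make up. A row lasts 1/10 s, in which the tool goes at most 50 mm and 8.59 degrees, less where a joint would pass 70% of its speed; a pose out of reach is approached as far as the arm can. A call with a gripper value outside its range is refused whole. "gripper" is the finger opening in m, from 0 to 0.0854, set as the call begins (left out, the last holds). The fingers move at their own pace and stop on an object; "force" is the grip in N (left out, the last holds). Time passes only in rows, so rows that repeat a pose let the fingers close. It gives the time, the measured TCP pose, the force and the opening at its end, in the units of the state.
- sense(): the state, without advancing time (a new reading comes with each control period).
- snapshot(name): name is "side" or "top" or "wrist"; returns the picture (400x640x3 uint8, red, green, blue); there is no depth.
- camera_model(name): a dict with "fx", "fy", "cx", "cy" (pixels), "distortion" ([k1, k2, p1, p2, k3] as OpenCV has them; the pictures are not rectified), "camera_from_world" (4x4, takes a point from world to camera coordinates). Camera axes: x right, y up, looking along -z (the intrinsics and any distortion apply to the point x, -y, -z); pixel columns grow to the right and rows downward; lengths in m; the calibration is good to about 2 mm. A picture is of the moment at which its call begins: read the wrist's pose just before it. camera_model takes no time and is no camera call; for the wrist camera it gives the pose at the moment of the call.
- sign_off(): hands the job in, once; it reports no verdict.
The state is a dict: "t": time; "q": joint angles; "qd": joint speeds; "tau": joint torques, N m; "tcp_pos": TCP position; "tool_rot": TCP orientation; "force": force on the tool from outside, world axes, zero at the start; "ft_torque": the same for the moment, N m; "finger_gap": opening from 0.0 (shut) to 1.0 (fully open).
Only numpy, scipy, OpenCV 4.12 (cv2) and the standard library are available. Lean on these libraries where they do the work, as an engineer would, in place of code of your own. Each camera call takes 0.05 s, during which the arm holds its last target.

### The job

Set the cutting guide on the kitchen counter to its end setting: push its sliding carriage along the rail until it is fully home against the dark end block, then turn the loose wing screw on top of the carriage clockwise, seen from above, until it is tight. Push the wings round with a fingertip, in as many strokes as it takes; do not grip the screw, the carriage or its fence between the fingers. Leave the carriage home with the screw tight, and do not disturb the shaker, the sauce cup or the food box.

Things in the scene. Friction and masses are not known exactly. Their poses are not given: they have to be found in the camera images.
- board: Cutting guide, fixed to the counter: white plastic board 240 (x) by 360 (y) by 20 mm. Origin: centre of its underside; x away from the robot at yaw 0, y along the rail towards the end block, z up. On it at x = +50 mm a steel rail along y, 30 mm wide, 10 high; at the rail's -y end (y = -155) a dark buffer 36 (x) by 12 (y) mm, top 40 mm above the counter.
- end_block_face (a point): Middle of the top edge of the end block's face that the carriage meets: board x +50, y +95 mm, 60 mm above the counter; axes as the board's. The dark steel end block stands on the rail's +y end, 64 (x) by 30 (y) mm, from y = +95 to +125 mm.
- carriage (a joint): Travel of the carriage along the rail in m, growing in the board's +y direction: 0 is farthest from the end block, 0.11 is fully home against it. It starts somewhere between 0 and 0.06, slides stiffly (friction about 6 N) and stays where it is left.
- carriage_top (a point): Centre of the top face of the carriage, on the wing screw's axis, 56 mm above the counter; axes as the board's. The carriage is a plain aluminium block 60 (x) by 70 (y) by 32 mm (24 to 56 mm above the counter) that rides on the rail. At home this point is 35 mm short of the end block's face.
- wingscrew (a joint): Turn of the wing screw in rad, growing clockwise seen from above: it starts loose, between 0 and 3.1, and is tight at 9.42 (a hard stop). Friction about 0.06 N m; it stays where it is left and does not sink as it turns.
- screw_top (a point): On the wing screw's axis, 88 mm above the counter; z up, x along the wings, turning with them; at 9.42 rad (tight) the wings lie along board x. Plain brass: collar 30 mm across (56 to 60 mm above the counter), hub 22 mm across (up to 86), two opposite flat upright wings, each 6 mm thick, out to 38 mm from the axis, 62 to 88 mm above the counter.
- shaker: Steel seasoning shaker, 54 mm in diameter, 88 mm high, loose on the counter: leave alone. Origin: centre of its underside.
- sauce_cup: Small clear plastic cup, 72 mm across the rim, 48 mm high, loose: leave alone. Origin: centre of its underside.
- food_box: White takeaway food box with lid, 89 by 79 by 62 mm, loose: leave alone. Origin: centre of its underside.
- fence_top (a point): Middle of the top edge of the fence, 50 mm above the counter; axes as the board's. The fence is a steel blade 5 mm thick (y), 26 mm high, that reaches from 30 mm (the carriage's face) to 160 mm on the -x side of the screw's axis, flush with the carriage's +y face, and moves with the carriage.

How it is judged:
By the outcome, as a careful person would: the job done as asked, in the order asked, and still so for the second after the job is handed in, with the robot touching nothing.
It also fails if it takes over 72 s, if anything falls off the work surface, if the arm or the gripper's body presses on something with over 40 N, if the wrist force passes 120 N, or if a joint passes its speed limit or range.

## Working session

There is one attempt and no reset: what is moved stays moved. The work goes in short steps, Python scripts to look and compute and a tool call to move; the robot and the scene stay as the last step left them, time stands still between calls to the robot, and variables do not carry over. Pictures are saved under pics/ and viewed, and the job is handed in when it is done.

Besides the shell and the picture viewer there is one more tool, called as name(argument=value, ...) on one line, values as JSON. play_rows: Moves the arm, as the interface text tells. Its arguments: {"type":"object","properties":{"deltas":{"type":"array"},"gripper":{"type":"number"},"force":{"type":"number"}},"required":["deltas"]}

```bash
ls; mkdir -p pics; python3 - <<'E'
from station import *
import cv2
s=sense(); print({k:s[k] for k in s})
print(grip_depth)
for n in ["side","top"]:
    im=snapshot(n); cv2.imwrite(f"pics/{n}0.png",im[:,:,::-1]); m=camera_model(n); print(n,m)
E
```

```text
pics
{'t': 0.0, 'q': array([ 9.83477345e-01,  5.28458970e-01,  1.43392787e+00, -3.90639341e-06,
        1.18142700e+00, -1.78473431e-01]), 'qd': array([-0.00089   , -0.00107635,  0.00046073,  0.00025158, -0.00112715,
        0.00147299]), 'tau': array([-5.49194738e-04, -4.42350698e+01, -1.78018320e+01, -2.51341407e-04,
        8.57577834e-03,  7.52658480e-06]), 'tcp_pos': array([0.24801221, 0.57288152, 0.23032993]), 'tool_rot': array([ 0.69311223, -0.14383569,  0.14325127, -0.6916544 ]), 'force': array([0.07976235, 0.28183014, 0.19882849]), 'ft_torque': array([-0.01756444,  0.00240922,  0.0415902 ]), 'finger_gap': 0.9965532400345926}
0.0187
side {'fx': 395.9709433124029, 'fy': 395.9709433124029, 'cx': 320.0831514046815, 'cy': 202.62426911256122, 'distortion': array([-0.10217703,  0.        ,  0.        ,  0.        ,  0.        ]), 'camera_from_world': array([[-0.93592185, -0.35169467,  0.01900382,  0.56754599],
       [ 0.25981429, -0.65296997,  0.71142586, -0.19209983],
       [-0.23779576,  0.67077647,  0.70250416, -0.82201471],
       [ 0.        ,  0.        ,  0.        ,  1.        ]])}
top {'fx': 519.0562915041922, 'fy': 519.0562915041922, 'cx': 323.78449727669033, 'cy': 200.50916342353415, 'distortion': array([-0.16279094,  0.        ,  0.        ,  0.        ,  0.        ]), 'camera_from_world': array([[-0.01620275, -0.99984923,  0.00624423,  0.03794392],
       [ 0.99733391, -0.01571696,  0.07126046, -0.60251508],
       [-0.07115158,  0.0073822 ,  0.9974382 , -1.30131317],
       [ 0.        ,  0.        ,  0.        ,  1.        ]])}
```

View pics/side0.png

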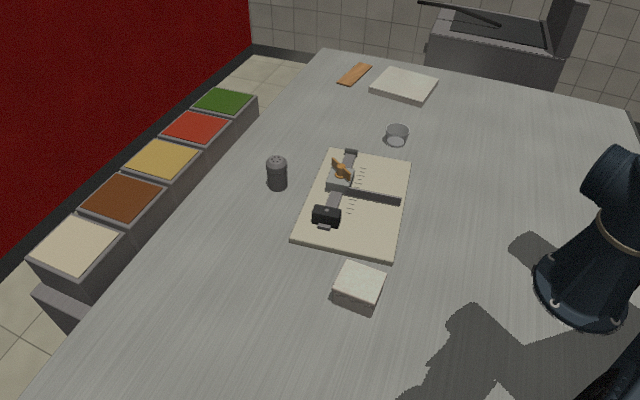

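View pics/top0.png

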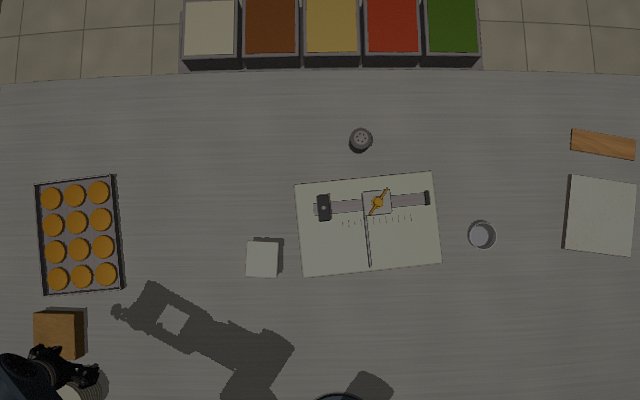

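```bash
cat > h.py <<'E'
import numpy as np, cv2
from station import *
def ray(m,px):
    K=np.array([[m['fx'],0,m['cx']],[0,m['fy'],m['cy']],[0,0,1]])
    u=cv2.undistortPoints(np.array(px,float).reshape(-1,1,2),K,np.array(m['distortion'])).reshape(-1,2)
    T=np.array(m['camera_from_world']); R=T[:3,:3]; o=-R.T@T[:3,3]
    d=np.c_[u[:,0],-u[:,1],-np.ones(len(u))]@R
    return o,d
def onplane(m,px,z):
    o,d=ray(m,px); return o+d*((z-o[2])/d[:,2])[:,None]
def proj(m,P):
    P=np.atleast_2d(P); T=np.array(m['camera_from_world']); c=P@T[:3,:3].T+T[:3,3]
    K=np.array([[m['fx'],0,m['cx']],[0,m['fy'],m['cy']],[0,0,1]])
    return cv2.projectPoints((c*[1,-1,-1]).reshape(-1,1,3),np.zeros(3),np.zeros(3),K,np.array(m['distortion']))[0].reshape(-1,2)
E
python3 - <<'E'
from h import *
im=cv2.imread('pics/top0.png'); m=camera_model('top')
cv2.imwrite('pics/topc.png',cv2.resize(im[110:290,230:510],None,fx=2.8,fy=2.8,interpolation=cv2.INTER_CUBIC))
im2=cv2.imread('pics/side0.png'); cv2.imwrite('pics/sidec.png',cv2.resize(im2[110:320,250:430],None,fx=2.8,fy=2.8,interpolation=cv2.INTER_CUBIC))
hsv=cv2.cvtColor(im,cv2.COLOR_BGR2HSV)
print(im[250,330],hsv[250,330],im[260,460],hsv[202,377])
g=(im[:,:,2]>125).astype(np.uint8)
g[:160]=0;g[290:]=0;g[:,:290]=0;g[:,450:]=0
c=max(cv2.findContours(g,0,2)[0],key=cv2.contourArea)
r=cv2.minAreaRect(c); b=cv2.boxPoints(r); print(r,b)
P=onplane(m,b,.02);print(P)
o=((hsv[:,:,0]<25)&(hsv[:,:,1]>150)&(im[:,:,2]>80)).astype(np.uint8)
o[:170]=0;o[240:]=0;o[:,:340]=0;o[:,420:]=0
c=max(cv2.findContours(o,0,2)[0],key=cv2.contourArea); r=cv2.minAreaRect(c);print(r); print(onplane(m,cv2.boxPoints(r),.088), onplane(m,[r[0]],.088))
E
```

```text
[113 121 120] [ 34  17 121] [ 94  97 100] [ 22 190 121]
((367.0, 264.0), (0.0, 0.0), 0.0) [[367. 264.]
 [367. 264.]
 [367. 264.]
 [367. 264.]]
[[ 0.4398101  -0.07880059  0.02      ]
 [ 0.4398101  -0.07880059  0.02      ]
 [ 0.4398101  -0.07880059  0.02      ]
 [ 0.4398101  -0.07880059  0.02      ]]
((377.2270202636719, 201.26217651367188), (10.734135627746582, 28.599853515625), 17.102725982666016)
[[ 0.56546116 -0.07740594  0.088     ]
 [ 0.63158863 -0.09939196  0.088     ]
 [ 0.62351431 -0.12425408  0.088     ]
 [ 0.55739848 -0.10215087  0.088     ]] [[ 0.59441924 -0.10075576  0.088     ]]
```

View pics/topc.png

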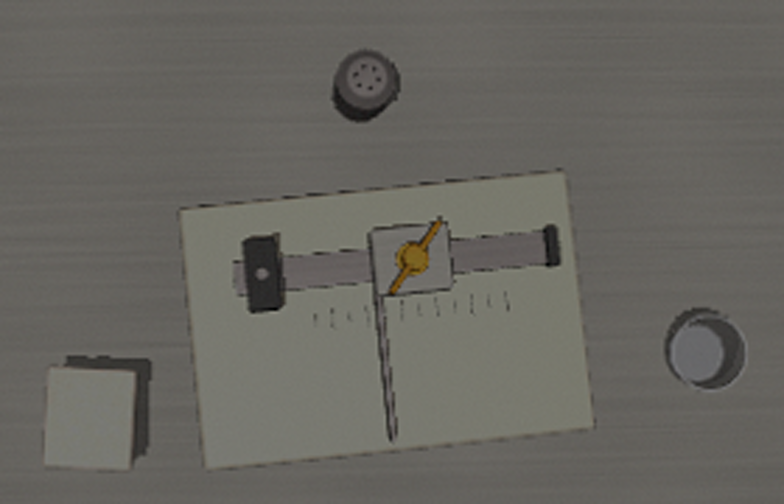

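View pics/sidec.png

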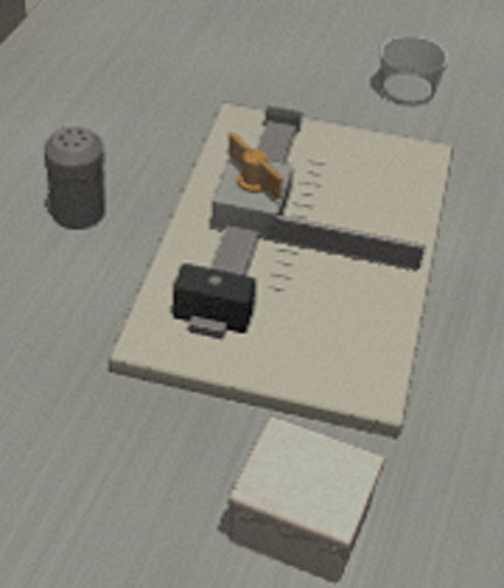

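```bash
python3 - <<'E'
from h import *
im=cv2.imread('pics/top0.png'); m=camera_model('top')
g=cv2.inRange(im,(90,108,108),(255,255,255)); 
g[:165]=0;g[290:]=0;g[:,:290]=0;g[:,450:]=0
g=cv2.morphologyEx(g,cv2.MORPH_OPEN,np.ones((3,3)))
c=max(cv2.findContours(g,0,2)[0],key=cv2.contourArea)
r=cv2.minAreaRect(cv2.convexHull(c)); b=cv2.boxPoints(r)
ap=cv2.approxPolyDP(cv2.convexHull(c),6,True).reshape(-1,2)
man=np.array([(181,209),(563,172),(593,428),(206,468)])/2.8+[230,110]
for q in (b,ap,man):
    P=onplane(m,q,.02);print(q.round(1).tolist(),P.round(4).tolist(),P.mean(0).round(4))
P=onplane(m,man,.02); C=P.mean(0)
yv=(P[0]-P[1])+(P[3]-P[2]); yaw=np.arctan2(-yv[0],yv[1]); xv=P[0]-P[3]+P[1]-P[2]; print('yaw',yaw,np.arctan2(xv[1],xv[0]))
R=np.array([[np.cos(yaw),-np.sin(yaw)],[np.sin(yaw),np.cos(yaw)]])
def tb(p): return (p[:,:2]-C[:2])@R
w=np.array([(440,218),(390,293),(413,257)])/2.8+[230,110]
W=onplane(m,w,.088);print('wing',W,tb(W))
ct=np.array([(370,229),(448,222),(453,289),(376,296)])/2.8+[230,110]
Q=onplane(m,ct,.056);print('carr',Q.mean(0),tb(Q))
eb=np.array([(283,236),(284,305)])/2.8+[230,110]
print('ebface',tb(onplane(m,eb,.06)))
fe=np.array([(380,296),(392,440)])/2.8+[230,110];print('fence',tb(onplane(m,fe,.05)))
for n,p,z in(('shaker',(366,74),.088),('cup',(706,350),.048),('box',(91,417),.062)):
    print(n,onplane(m,[np.array(p)/2.8+[230,110]],z))
E
```

```text
[[293.79998779296875, 185.0], [432.1000061035156, 170.60000610351562], [441.6000061035156, 262.5], [303.29998779296875, 276.79998779296875]] [[0.6442, 0.1044, 0.02], [0.6761, -0.2528, 0.02], [0.4393, -0.2707, 0.02], [0.4102, 0.0834, 0.02]] [ 0.5425 -0.084   0.02  ]
[[431, 172], [440, 262], [304, 276], [295, 185]] [[0.6726, -0.2499, 0.02], [0.4406, -0.2666, 0.02], [0.4122, 0.0815, 0.02], [0.6441, 0.1013, 0.02]] [ 0.5424 -0.0834  0.02  ]
[[294.6, 184.6], [431.1, 171.4], [441.8, 262.9], [303.6, 277.1]] [[0.645, 0.1022, 0.02], [0.6741, -0.2501, 0.02], [0.4383, -0.2712, 0.02], [0.4093, 0.0827, 0.02]] [ 0.5417 -0.0841  0.02  ]
yaw 0.0820944855747869 0.08593281021478537
wing [[ 0.6267061  -0.12575684  0.088     ]
 [ 0.56227776 -0.08072046  0.088     ]
 [ 0.59313638 -0.1013905   0.088     ]] [[ 0.08131268 -0.04844343]
 [ 0.02079442  0.00172454]
 [ 0.04985411 -0.02140635]]
carr [ 0.59357305 -0.10386435  0.056     ] [[ 0.08025378  0.01039285]
 [ 0.07971763 -0.0596095 ]
 [ 0.01988973 -0.05765485]
 [ 0.02048465  0.01124078]]
ebface [[0.0812542  0.0880827 ]
 [0.02043991 0.09325211]]
fence [[ 0.02033397  0.00716019]
 [-0.10783253  0.00955427]]
shaker [[ 0.75427076 -0.06423148  0.088     ]]
cup [[ 0.50731582 -0.37086532  0.048     ]]
box [[0.45852364 0.18162456 0.062     ]]
```

```bash
cat >> h.py <<'E'
from scipy.spatial.transform import Rotation as Ro
C=np.array([.542,-.084]);yaw=.084
Rb=np.array([[np.cos(yaw),-np.sin(yaw)],[np.sin(yaw),np.cos(yaw)]])
def b2w(x,y,z): return np.r_[C+Rb@[x,y],z]
def w2b(p): return (np.atleast_2d(p)[:,:2]-C)@Rb
E
python3 - <<'E'
from h import *
s=sense(); R=Ro.from_quat(s['tool_rot']);print(R.as_matrix().round(3))
p=b2w(.05,-.115,.16); print(p, R.inv().apply(p-s['tcp_pos']))
# desired tool axes: y down, z = board y
b=np.array([-np.sin(yaw),np.cos(yaw),0])
for sg in(1,-1):
    y=np.array([0,0,-1.]); z=sg*b; x=np.cross(y,z)
    D=Ro.from_matrix(np.c_[x,y,z]); print(sg,(R.inv()*D).as_rotvec())
E
```

```text
[[ 0.918 -0.001  0.398]
 [-0.398 -0.002  0.918]
 [-0.    -1.    -0.002]]
[ 0.60147235 -0.19439946  0.16      ] [ 0.62935338  0.07130723 -0.56350278]
1 [ 0.00179509 -0.49280694 -0.00079137]
-1 [1.06982409e-03 2.64878446e+00 2.42671785e-03]
```

play_rows(deltas=[[0.035,0,-0.031,0,0.09,0],[0.07,0,-0.062,0,0.18,0],[0.105,0,-0.093,0,0.27,0],[0.14,0,-0.124,0,0.36,0],[0.175,0,-0.155,0,0.45,0],[0.21,0,-0.186,0,0.54,0],[0.245,0,-0.217,0,0.63,0],[0.28,0,-0.248,0,0.72,0],[0.315,0,-0.279,0,0.81,0],[0.35,0,-0.31,0,0.9,0],[0.385,0,-0.341,0,0.99,0],[0.42,0,-0.372,0,1.078,0]], gripper=0, force=60)

```text
t: 1.3
tcp_pos: [0.4862, 0.0633, 0.2311]
tool_rot: [0.52, -0.48, 0.479, -0.52]
force: [1.0, 1.3, -0.6]
finger_gap: 0.004
```

```bash
cat > st.py <<'E'
from h import *
def st(*targets):
    s=sense(); R=Ro.from_quat(s['tool_rot']);M=R.as_matrix()
    print('t',s['t'],'q',s['q'].round(2),'tcp',s['tcp_pos'].round(4),'board',w2b(s['tcp_pos'])[0].round(4),'F',s['force'].round(1),'gap',round(s['finger_gap'],3))
    print('tool x',M[:,0].round(3),'z',M[:,2].round(3),'board yaw of x',round(float(np.arctan2(M[1,0],M[0,0])-yaw),4))
    for b in targets:
        print(b,R.inv().apply(b2w(*b)-s['tcp_pos']).round(4))
    return s
E
python3 -c "
from st import *
st((.05,-.115,.16),(.05,-.115,.036))"
```

```text
t 1.3 q [-0.1   0.35  1.76  0.    1.03 -0.18] tcp [0.4862 0.0633 0.2311] board [-0.0433  0.1515] F [ 1.   1.3 -0.6] gap 0.004
tool x [ 0.08  -0.997 -0.   ] z [ 0.997  0.08  -0.   ] board yaw of x -1.5748
(0.05, -0.115, 0.16) [0.2661 0.071  0.0944]
(0.05, -0.115, 0.036) [0.2662 0.195  0.0944]
```

play_rows(deltas=[[0.035,0,0.013,0,0.004,0],[0.075,0,0.027,0,0.004,0],[0.115,0,0.041,0,0.004,0],[0.155,0.01,0.055,0,0.004,0],[0.195,0.03,0.069,0,0.004,0],[0.235,0.05,0.083,0,0.004,0],[0.266,0.075,0.094,0,0.004,0],[0.266,0.1,0.094,0,0.004,0],[0.266,0.1,0.094,0,0.004,0],[0.266,0.1,0.094,0,0.004,0]])

```text
t: 2.3
tcp_pos: [0.6011, -0.1914, 0.1307]
tool_rot: [0.52, -0.48, 0.479, -0.519]
force: [0.1, -0.3, 0.4]
finger_gap: -0.003
```

```bash
python3 -c "
from st import *
st((.05,-.115,.036))
for n in ('wrist','side','top'):
    m=camera_model(n); im=snapshot(n); cv2.imwrite('pics/%s1.png'%n,im[:,:,::-1])
    if n=='side': cv2.imwrite('pics/side1c.png',cv2.resize(im[80:320,230:470,::-1],None,fx=2.5,fy=2.5,interpolation=2))
"
```

```text
t 2.3 q [-0.49  0.66  1.5   0.    0.99 -0.57] tcp [ 0.6011 -0.1914  0.1307] board [ 0.0499 -0.112 ] F [ 0.1 -0.3  0.4] gap -0.003
tool x [ 0.08  -0.997 -0.002] z [ 0.997  0.08  -0.002] board yaw of x -1.5747
(0.05, -0.115, 0.036) [0.0032 0.0947 0.0003]
```

View pics/wrist1.png

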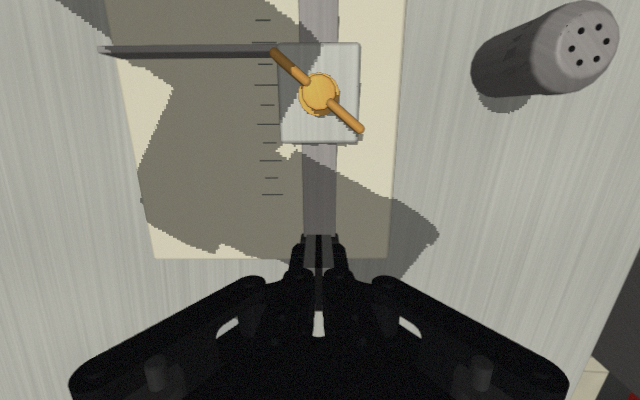

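View pics/side1c.png

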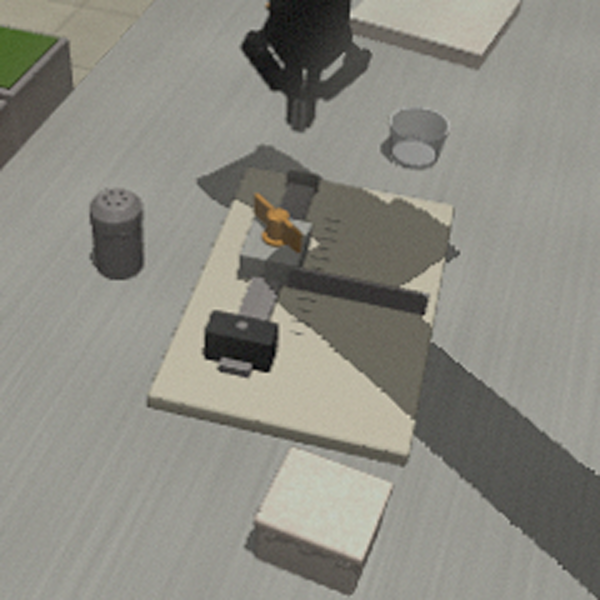

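```bash
python3 -c "
from h import *
m=camera_model('wrist')
P=onplane(m,[(278,45),(359,43),(360,143),(282,143)],.056); print(w2b(P).round(4),w2b(P).mean(0))
print('hub',w2b(onplane(m,[(320,93)],.086)), 'wing',w2b(onplane(m,[(272,50),(363,130)],.088)))
print('board -y corners',w2b(onplane(m,[(155,259),(388,259)],.02)))
print('tips', onplane(m,[(303,235),(337,235)],.131),onplane(m,[(303,235),(337,235)],.15))
"
```

```text
[[ 0.0239  0.0072]
 [ 0.0808  0.0083]
 [ 0.0842 -0.0611]
 [ 0.024  -0.0609]] [ 0.05322656 -0.02661528]
hub [[ 0.0531206  -0.02630487]] wing [[ 0.02421097 -0.00193174]
 [ 0.08108581 -0.04916221]]
board -y corners [[-0.11508972 -0.18144013]
 [ 0.12301385 -0.18233026]]
tips [[ 0.59366816 -0.18376201  0.131     ]
 [ 0.61270239 -0.1822358   0.131     ]] [[ 0.59403216 -0.17489678  0.15      ]
 [ 0.61056324 -0.17357128  0.15      ]]
```

play_rows(deltas=[[0,0.035,0.002,0,0,0],[0,0.07,0.002,0,0,0],[0,0.092,0.002,0,0,0],[0,0.092,0.002,0,0,0],[-0.015,0.092,0.002,0,0,0],[-0.03,0.092,0.002,0,0,0],[-0.04,0.092,0.002,0,0,0],[-0.05,0.092,0.002,0,0,0],[-0.06,0.092,0.002,0,0,0],[-0.07,0.092,0.002,0,0,0],[-0.08,0.092,0.002,0,0,0]])

```text
t: 3.55
tcp_pos: [0.5982, -0.1136, 0.0412]
tool_rot: [0.521, -0.477, 0.481, -0.52]
force: [-2.2, -8.7, 3.1]
finger_gap: 0.0
```

```bash
python3 -c "
from st import *
st((.05,0.014,.036))
m=camera_model('wrist');im=snapshot('wrist'); cv2.imwrite('pics/wrist2.png',im[:,:,::-1])
"
```

```text
t 3.55 q [-0.37  0.76  1.61 -0.01  0.77 -0.45] tcp [ 0.5982 -0.1136  0.0412] board [ 0.0536 -0.0342] F [-2.2 -8.7  3.1] gap 0.0
tool x [ 0.082 -0.997  0.005] z [0.997 0.082 0.002] board yaw of x -1.5723
(0.05, 0.014, 0.036) [-0.0483  0.005  -0.0036]
```

View pics/wrist2.png

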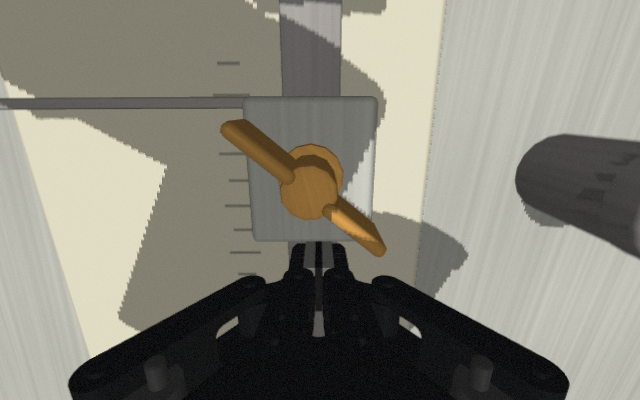

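play_rows(deltas=[[-0.008,0,0,0,0,0],[-0.016,0,0,0,0,0],[-0.024,0,0,0,0,0],[-0.032,0,0,0,0,0],[-0.038,0,0,0,0,0],[-0.041,0,0,0,0,0]])

```text
t: 4.2
tcp_pos: [0.5947, -0.072, 0.0412]
tool_rot: [0.521, -0.478, 0.48, -0.52]
force: [-2.3, -5.5, 4.8]
finger_gap: -0.0
```

play_rows(deltas=[[-0.002,0,0,0,0,0],[-0.004,0,0,0,0,0]])

```text
t: 4.4
tcp_pos: [0.5944, -0.0684, 0.0411]
tool_rot: [0.52, -0.478, 0.48, -0.52]
force: [-2.9, -6.4, 3.6]
finger_gap: 0.003
```

```bash
python3 -c "
from st import *
st((.05,0.014,.036))
m=camera_model('wrist');im=snapshot('wrist'); cv2.imwrite('pics/wrist3.png',im[:,:,::-1])
"
```

```text
t 4.4 q [-0.3   0.76  1.63 -0.    0.75 -0.38] tcp [ 0.5944 -0.0684  0.0411] board [0.0536 0.0112] F [-2.9 -6.4  3.6] gap 0.003
tool x [ 0.082 -0.997  0.003] z [0.997 0.082 0.002] board yaw of x -1.5728
(0.05, 0.014, 0.036) [-0.0028  0.0051 -0.0036]
```

View pics/wrist3.png

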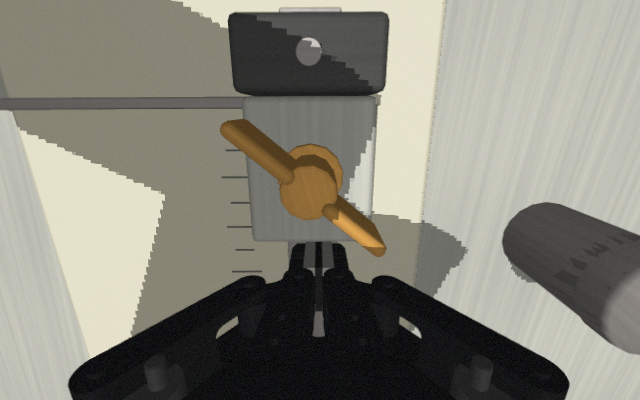

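Almost home: the block's lower edge is at row ~95 and the carriage's face at ~97. I'll push gently until the force rises.

play_rows(deltas=[[-0.002,0,0,0,0,0],[-0.003,0,0,0,0,0]])

```text
t: 4.65
tcp_pos: [0.5945, -0.0674, 0.0411]
tool_rot: [0.522, -0.476, 0.481, -0.519]
force: [-3.8, -15.2, 3.4]
finger_gap: -0.004
```

play_rows(deltas=[[-0.002,0,0,0,0,0],[-0.002,0,0,0,0,0]])

```text
t: 4.85
tcp_pos: [0.5945, -0.0674, 0.0412]
tool_rot: [0.522, -0.476, 0.481, -0.519]
force: [-3.6, -17.3, 2.9]
finger_gap: -0.001
```

play_rows(deltas=[[0.006,0,0,0,0,0],[0.015,0,0,0,0,0],[0.015,-0.03,0,0,0,0],[0.015,-0.07,0,0,0,0],[0.015,-0.1,0,0,0,0],[0.015,-0.1,0,0,0,0]])

```text
t: 5.45
tcp_pos: [0.598, -0.0774, 0.1442]
tool_rot: [-0.518, 0.476, -0.483, 0.521]
force: [0.9, -0.2, -0.3]
finger_gap: 0.001
```

```bash
python3 -c "
from st import *
st()
m=camera_model('wrist');im=snapshot('wrist'); cv2.imwrite('pics/wrist4.png',im[:,:,::-1])
hsv=cv2.cvtColor(im,cv2.COLOR_RGB2HSV); o=((hsv[:,:,1]>140)&(hsv[:,:,0]<25)).astype(np.uint8)
c=max(cv2.findContours(o,0,2)[0],key=cv2.contourArea); print(cv2.minAreaRect(c))
"
```

```text
t 5.45 q [-0.31  0.6   1.58  0.    0.95 -0.4 ] tcp [ 0.598  -0.0774  0.1442] board [0.0564 0.0018] F [ 0.9 -0.2 -0.3] gap 0.001
tool x [ 0.081 -0.997  0.003] z [0.997 0.081 0.01 ] board yaw of x -1.5742
((308.55279541015625, 134.06982421875), (105.29102325439453, 36.01139450073242), 52.907161712646484)
```

View pics/wrist4.png

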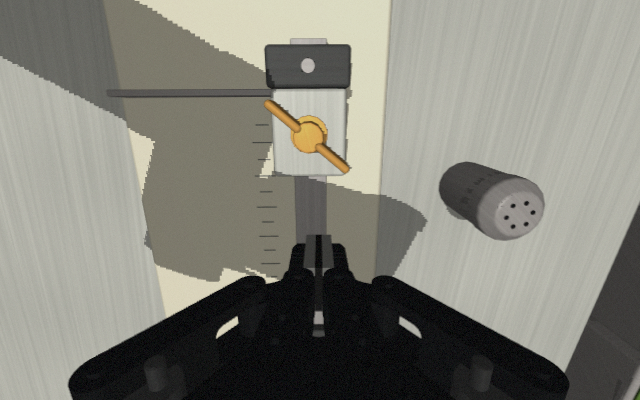

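```bash
python3 -c "
from h import *
m=camera_model('wrist')
print('hub',onplane(m,[(309,137)],.086),w2b(onplane(m,[(309,137)],.086)),'wings',w2b(onplane(m,[(267,103),(347,170)],.088)))
print('carr',w2b(onplane(m,[(273,89),(346,89),(347,175),(276,175)],.056)))
mt=camera_model('top');im=snapshot('top');cv2.imwrite('pics/top4.png',cv2.resize(im[150:260,280:460,::-1],None,fx=4,fy=4,interpolation=2))
"
```

```text
hub [[ 0.58592127 -0.02003042  0.086     ]] [[0.04913354 0.06005898]] wings [[0.0216216  0.08252277]
 [0.07590427 0.03707309]]
carr [[0.02139856 0.09339281]
 [0.07698017 0.09321202]
 [0.07950667 0.02620327]
 [0.02052332 0.0264848 ]]
```

View pics/top4.png

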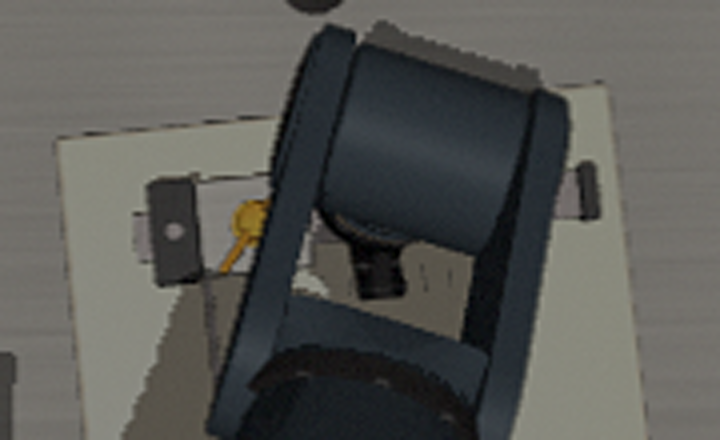

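```bash
python3 -c "
from st import *
st((.0823,.0748,.144),(.0823,.0748,.067))
R=.036
for k in range(5):
  f0=np.deg2rad(25-120*k)
  print('start',25-120*k,[[round(-R*(np.sin(f)-np.sin(f0)),4),0,round(R*(np.cos(f)-np.cos(f0)),4),0,0,0] for f in f0-np.deg2rad(10)*np.arange(1,13)])
"
```

```text
t 5.55 q [-0.31  0.61  1.58  0.    0.95 -0.4 ] tcp [ 0.595  -0.0767  0.1401] board [0.0534 0.0028] F [-0.5 -0.1  0.3] gap 0.002
tool x [ 0.08  -0.997  0.   ] z [0.997 0.08  0.002] board yaw of x -1.5743
(0.0823, 0.0748, 0.144) [-0.0721 -0.0038  0.0286]
(0.0823, 0.0748, 0.067) [-0.0721  0.0732  0.0285]
start 25 [[np.float64(0.0059), 0, np.float64(0.0021), 0, 0, 0], [np.float64(0.0121), 0, np.float64(0.0032), 0, 0, 0], [np.float64(0.0184), 0, np.float64(0.0032), 0, 0, 0], [np.float64(0.0245), 0, np.float64(0.0021), 0, 0, 0], [np.float64(0.0304), 0, np.float64(0.0), 0, 0, 0], [np.float64(0.0359), 0, np.float64(-0.0031), 0, 0, 0], [np.float64(0.0407), 0, np.float64(-0.0072), 0, 0, 0], [np.float64(0.0447), 0, np.float64(-0.012), 0, 0, 0], [np.float64(0.0478), 0, np.float64(-0.0174), 0, 0, 0], [np.float64(0.05), 0, np.float64(-0.0233), 0, 0, 0], [np.float64(0.0511), 0, np.float64(-0.0295), 0, 0, 0], [np.float64(0.0511), 0, np.float64(-0.0358), 0, 0, 0]]
start -95 [[np.float64(-0.0011), 0, np.float64(-0.0062), 0, 0, 0], [np.float64(-0.0032), 0, np.float64(-0.0121), 0, 0, 0], [np.float64(-0.
[... 1851 characters left out ...]
.0358), 0, 0, 0]]
start -455 [[np.float64(-0.0011), 0, np.float64(-0.0062), 0, 0, 0], [np.float64(-0.0032), 0, np.float64(-0.0121), 0, 0, 0], [np.float64(-0.0064), 0, np.float64(-0.0175), 0, 0, 0], [np.float64(-0.0104), 0, np.float64(-0.0223), 0, 0, 0], [np.float64(-0.0152), 0, np.float64(-0.0264), 0, 0, 0], [np.float64(-0.0206), 0, np.float64(-0.0295), 0, 0, 0], [np.float64(-0.0265), 0, np.float64(-0.0316), 0, 0, 0], [np.float64(-0.0327), 0, np.float64(-0.0327), 0, 0, 0], [np.float64(-0.039), 0, np.float64(-0.0327), 0, 0, 0], [np.float64(-0.0452), 0, np.float64(-0.0316), 0, 0, 0], [np.float64(-0.0511), 0, np.float64(-0.0295), 0, 0, 0], [np.float64(-0.0565), 0, np.float64(-0.0264), 0, 0, 0]]
```

play_rows(deltas=[[-0.025,0,0.01,0,0,0],[-0.05,0,0.02,0,0,0],[-0.072,0,0.0285,0,0,0],[-0.072,0,0.0285,0,0,0],[-0.072,0.03,0.0285,0,0,0],[-0.072,0.06,0.0285,0,0,0],[-0.072,0.073,0.0285,0,0,0],[-0.072,0.073,0.0285,0,0,0],[-0.072,0.073,0.0285,0,0,0]])

```text
t: 6.45
tcp_pos: [0.6174, -0.0035, 0.0662]
tool_rot: [0.52, -0.48, 0.48, -0.519]
force: [-0.7, 1.3, 0.6]
finger_gap: 0.002
```

```bash
python3 -c "
from st import *
st((.0823,.0748,.067))
m=camera_model('wrist');im=snapshot('wrist'); cv2.imwrite('pics/wrist5.png',im[:,:,::-1])
im=snapshot('side');cv2.imwrite('pics/side5.png',cv2.resize(im[130:290,270:430,::-1],None,fx=3.5,fy=3.5,interpolation=2))
"
```

```text
t 6.45 q [-0.19  0.73  1.57 -0.    0.83 -0.27] tcp [ 0.6174 -0.0035  0.0662] board [0.0819 0.0738] F [-0.7  1.3  0.6] gap 0.002
tool x [ 0.08  -0.997 -0.   ] z [ 0.997  0.08  -0.   ] board yaw of x -1.5752
(0.0823, 0.0748, 0.067) [-0.001  -0.0008  0.0004]
```

View pics/wrist5.png

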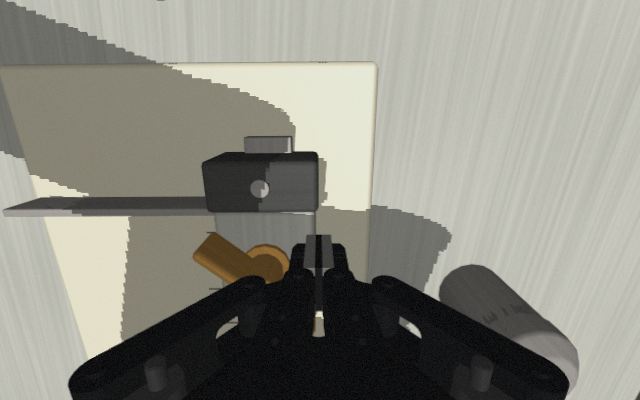

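View pics/side5.png

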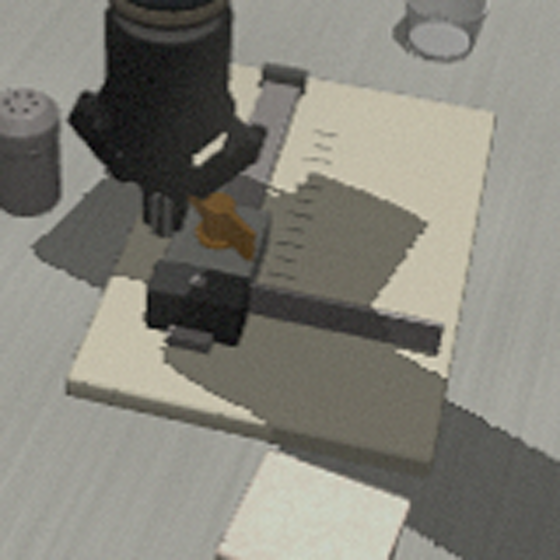

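play_rows(deltas=[[0.006,-0.004,0.002,0,0,0],[0.012,-0.004,0.003,0,0,0],[0.018,-0.004,0.003,0,0,0],[0.0245,-0.004,0.002,0,0,0],[0.0305,-0.004,0,0,0,0],[0.036,-0.004,-0.003,0,0,0]])

```text
t: 7.15
tcp_pos: [0.6173, -0.0393, 0.0703]
tool_rot: [-0.519, 0.48, -0.48, 0.52]
force: [0.7, 2.6, -0.3]
finger_gap: -0.0
```

```bash
python3 -c "
from st import *
st((.05+.036*np.cos(np.deg2rad(-35)),.0596+.036*np.sin(np.deg2rad(-35)),.07))
m=camera_model('wrist');im=snapshot('wrist'); cv2.imwrite('pics/wrist6.png',im[:,:,::-1])
"
```

```text
t 7.15 q [-0.24  0.73  1.57  0.    0.84 -0.32] tcp [ 0.6173 -0.0393  0.0703] board [0.0788 0.0382] F [ 0.7  2.6 -0.3] gap -0.0
tool x [ 0.079 -0.997 -0.001] z [0.997 0.079 0.001] board yaw of x -1.5753
(np.float64(0.0794894735944037), np.float64(0.038951248291362345), 0.07) [-0.0008  0.0003  0.0007]
```

View pics/wrist6.png

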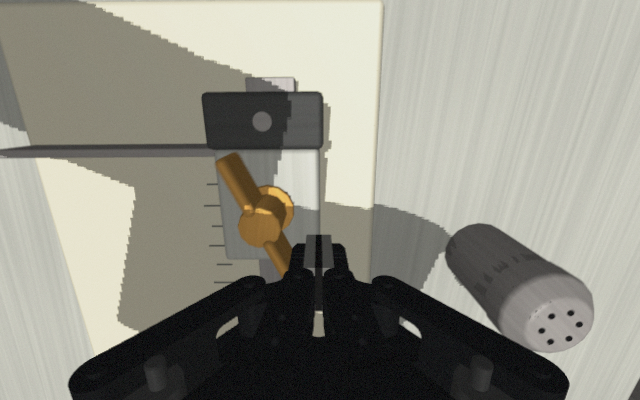

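play_rows(deltas=[[0.0048,0,-0.004,0,0,0],[0.0088,0,-0.009,0,0,0],[0.012,0,-0.0143,0,0,0],[0.014,0,-0.02,0,0,0],[0.0152,0,-0.0264,0,0,0],[0.0152,0,-0.0327,0,0,0],[0.014,0,-0.039,0,0,0],[0.012,0,-0.0448,0,0,0],[0.0088,0,-0.05,0,0,0],[0.0048,0,-0.055,0,0,0],[0,0,-0.059,0,0,0],[-0.0054,0,-0.062,0,0,0]])

```text
t: 8.4
tcp_pos: [0.5542, -0.0385, 0.0702]
tool_rot: [0.52, -0.48, 0.479, -0.519]
force: [1.0, -1.4, 0.1]
finger_gap: -0.0
```

```bash
python3 -c "
from st import *
f=np.deg2rad(-155)
st((.05+.036*np.cos(f),.0596+.036*np.sin(f),.07))
m=camera_model('wrist');im=snapshot('wrist'); cv2.imwrite('pics/wrist7.png',im[:,:,::-1])
"
```

```text
t 8.4 q [-0.27  0.67  1.73 -0.    0.74 -0.35] tcp [ 0.5542 -0.0385  0.0702] board [0.016  0.0443] F [ 1.  -1.4  0.1] gap -0.0
tool x [ 0.08  -0.997  0.   ] z [ 0.997  0.08  -0.001] board yaw of x -1.5745
(np.float64(0.017372919666680607), np.float64(0.04438574257733482), 0.07) [-0.0001  0.0002  0.0014]
```

View pics/wrist7.png

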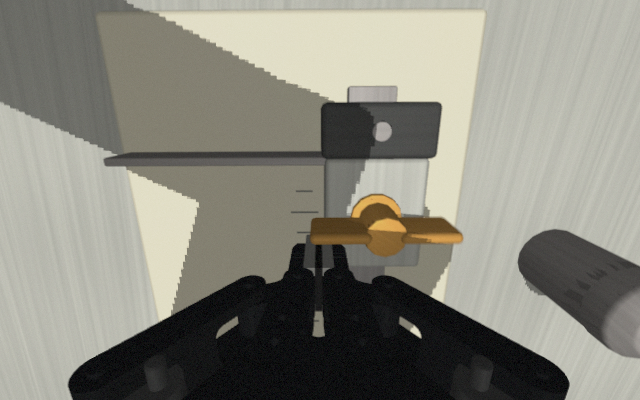

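play_rows(deltas=[[-0.006,0,-0.002,0,0,0],[-0.012,0,-0.0032,0,0,0],[-0.0184,0,-0.0032,0,0,0],[-0.0246,0,-0.002,0,0,0],[-0.0305,0,0,0,0,0],[-0.036,0,0.003,0,0,0],[-0.0407,0,0.007,0,0,0],[-0.0447,0,0.012,0,0,0],[-0.048,0,0.0174,0,0,0],[-0.05,0,0.0233,0,0,0],[-0.051,0,0.0295,0,0,0],[-0.051,0,0.0357,0,0,0]])

```text
t: 9.65
tcp_pos: [0.5864, 0.0153, 0.07]
tool_rot: [0.52, -0.48, 0.479, -0.519]
force: [-1.8, -0.1, -0.3]
finger_gap: 0.0
```

```bash
python3 -c "
from st import *
f=np.deg2rad(-275)
st((.05+.036*np.cos(f),.0596+.036*np.sin(f),.07))
m=camera_model('wrist');im=snapshot('wrist'); cv2.imwrite('pics/wrist8.png',im[:,:,::-1])
im=snapshot('side');cv2.imwrite('pics/side8.png',cv2.resize(im[130:290,270:430,::-1],None,fx=3.5,fy=3.5,interpolation=2))
"
```

```text
t 9.65 q [-0.16  0.7   1.65  0.    0.79 -0.24] tcp [0.5864 0.0153 0.07  ] board [0.0526 0.0952] F [-1.8 -0.1 -0.3] gap 0.0
tool x [ 0.08  -0.997 -0.001] z [ 0.997  0.08  -0.001] board yaw of x -1.5748
(np.float64(0.05313760673891569), np.float64(0.09546300913130285), 0.07) [-0.0002  0.      0.0005]
```

View pics/wrist8.png

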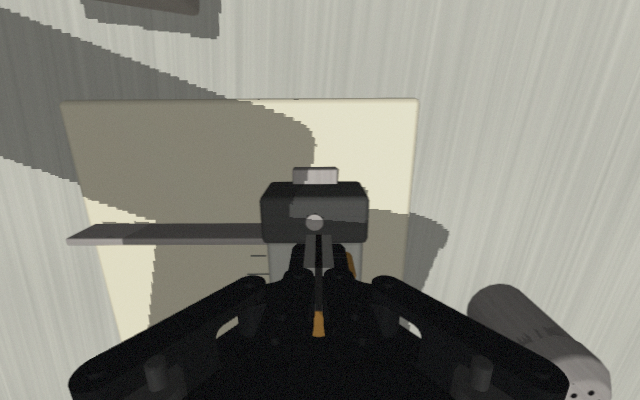

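View pics/side8.png

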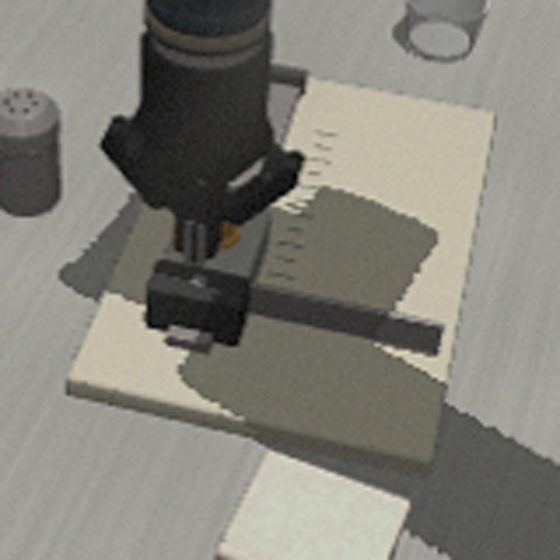

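play_rows(deltas=[[0.001,0,0.006,0,0,0],[0.003,0,0.012,0,0,0],[0.0064,0,0.0175,0,0,0],[0.0104,0,0.0223,0,0,0],[0.015,0,0.0264,0,0,0],[0.0206,0,0.0295,0,0,0],[0.0265,0,0.0316,0,0,0],[0.0327,0,0.0327,0,0,0],[0.039,0,0.0327,0,0,0],[0.045,0,0.0316,0,0,0],[0.051,0,0.0295,0,0,0],[0.0565,0,0.0264,0,0,0]])

```text
t: 10.95
tcp_pos: [0.6182, -0.0401, 0.0706]
tool_rot: [-0.519, 0.479, -0.48, 0.52]
force: [1.1, 2.9, 0.3]
finger_gap: -0.001
```

```bash
python3 -c "
from st import *
f=np.deg2rad(-395)
st((.05+.036*np.cos(f),.0596+.036*np.sin(f),.07))
m=camera_model('wrist');im=snapshot('wrist'); cv2.imwrite('pics/wrist9.png',im[:,:,::-1])
"
```

```text
t 10.95 q [-0.24  0.73  1.57  0.    0.84 -0.32] tcp [ 0.6182 -0.0401  0.0706] board [0.0796 0.0373] F [1.1 2.9 0.3] gap -0.001
tool x [ 0.08  -0.997  0.001] z [0.997 0.08  0.002] board yaw of x -1.5748
(np.float64(0.0794894735944037), np.float64(0.038951248291362345), 0.07) [-0.0016  0.0006 -0.0001]
```

View pics/wrist9.png

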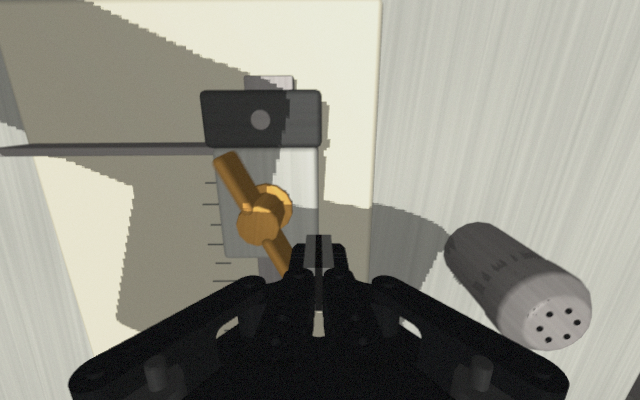

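play_rows(deltas=[[0.0048,0,-0.004,0,0,0],[0.0088,0,-0.009,0,0,0],[0.012,0,-0.0143,0,0,0],[0.014,0,-0.02,0,0,0],[0.0152,0,-0.0264,0,0,0],[0.0152,0,-0.0327,0,0,0],[0.014,0,-0.039,0,0,0],[0.012,0,-0.0448,0,0,0],[0.0088,0,-0.05,0,0,0],[0.0048,0,-0.055,0,0,0],[0.0005,0,-0.059,0,0,0]])

```text
t: 12.1
tcp_pos: [0.558, -0.0444, 0.0703]
tool_rot: [0.52, -0.48, 0.479, -0.519]
force: [2.2, -1.0, -1.0]
finger_gap: 0.0
```

play_rows(deltas=[[-0.0025,0,-0.001,0,0,0],[-0.005,0,-0.002,0,0,0]])

```text
t: 12.3
tcp_pos: [0.5556, -0.0394, 0.0702]
tool_rot: [0.52, -0.48, 0.479, -0.519]
force: [1.0, -1.3, -1.0]
finger_gap: 0.003
```

```bash
python3 -c "
from st import *
f=np.deg2rad(-515)
st((.05+.036*np.cos(f),.0596+.036*np.sin(f),.07))
m=camera_model('wrist');im=snapshot('wrist'); cv2.imwrite('pics/wrist10.png',im[:,:,::-1])
"
```

```text
t 12.3 q [-0.27  0.67  1.73 -0.    0.74 -0.35] tcp [ 0.5556 -0.0394  0.0702] board [0.0173 0.0433] F [ 1.  -1.3 -1. ] gap 0.003
tool x [ 0.08  -0.997 -0.   ] z [ 0.997  0.08  -0.001] board yaw of x -1.5743
(np.float64(0.0173729196666806), np.float64(0.044385742577334825), 0.07) [-0.0011  0.0002  0.    ]
```

View pics/wrist10.png

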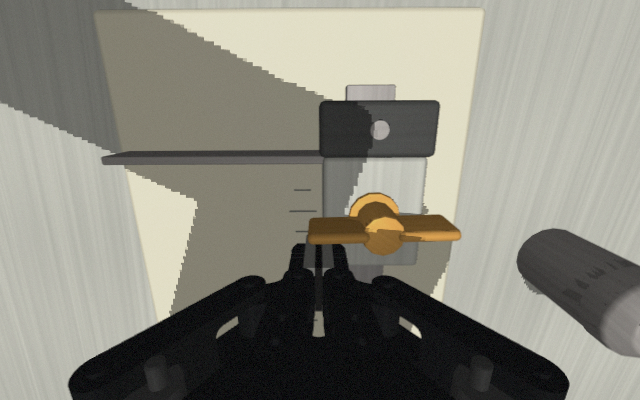

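Wings are nearly along board x (left tip (310,228), right tip (460,233)) and force is low; push on in small steps.

play_rows(deltas=[[-0.001,0,0,0,0,0],[-0.002,0,0,0,0,0],[-0.002,0,0,0,0,0]])

```text
t: 12.65
tcp_pos: [0.5555, -0.0386, 0.0702]
tool_rot: [0.521, -0.479, 0.479, -0.519]
force: [-1.8, -4.6, 0.5]
finger_gap: 0.002
```

play_rows(deltas=[[-0.001,0,0,0,0,0],[-0.002,0,0,0,0,0],[-0.002,0,0,0,0,0]])

```text
t: 12.95
tcp_pos: [0.5556, -0.0384, 0.0703]
tool_rot: [0.521, -0.478, 0.48, -0.519]
force: [-2.0, -10.7, 0.8]
finger_gap: -0.002
```

play_rows(deltas=[[-0.001,0,0,0,0,0],[-0.002,0,0,0,0,0],[-0.002,0,0,0,0,0]])

```text
t: 13.25
tcp_pos: [0.5556, -0.0382, 0.0704]
tool_rot: [0.522, -0.477, 0.48, -0.518]
force: [-2.4, -16.9, 0.5]
finger_gap: -0.004
```

play_rows(deltas=[[0.007,0,0,0,0,0],[0.02,0,0,0,0,0],[0.035,0,0,0,0,0],[0.035,-0.04,0,0,0,0],[0.035,-0.08,0,0,0,0],[0.035,-0.1,-0.02,0,0,0],[0.035,-0.1,-0.02,0,0,0],[0.035,-0.1,-0.02,0,0,0]])

```text
t: 14.05
tcp_pos: [0.5386, -0.0706, 0.1705]
tool_rot: [-0.519, 0.48, -0.48, 0.52]
force: [0.8, -1.0, 0.6]
finger_gap: 0.001
```

```bash
python3 -c "
from st import *
st()
m=camera_model('wrist');im=snapshot('wrist'); cv2.imwrite('pics/wrist11.png',im[:,:,::-1])
im=snapshot('side');cv2.imwrite('pics/side11.png',cv2.resize(im[130:290,270:430,::-1],None,fx=3.5,fy=3.5,interpolation=2))
np.save('T11.npy',m['camera_from_world'])
"
```

```text
t 14.05 q [-0.34  0.5   1.7   0.    0.94 -0.42] tcp [ 0.5386 -0.0706  0.1705] board [-0.0023  0.0137] F [ 0.8 -1.   0.6] gap 0.001
tool x [ 0.079 -0.997 -0.   ] z [0.997 0.079 0.001] board yaw of x -1.5756
```

View pics/wrist11.png

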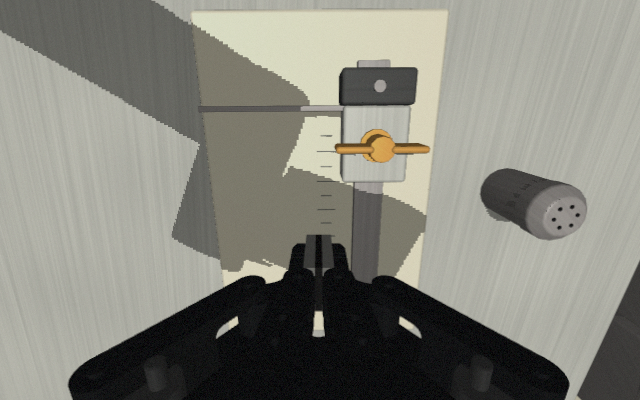

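View pics/side11.png

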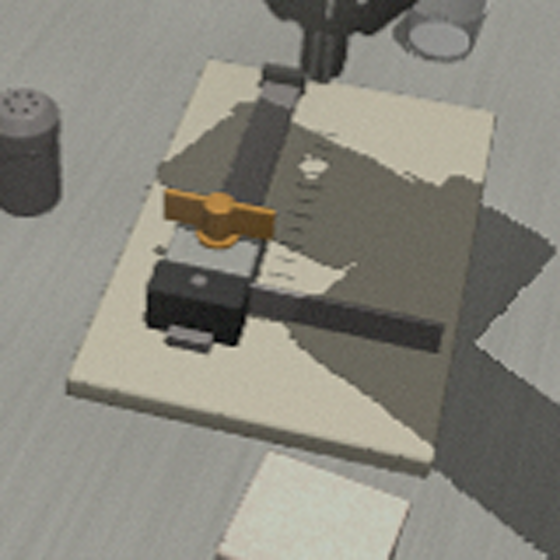

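```bash
python3 -c "
from h import *
m=camera_model('wrist')
W=w2b(onplane(m,[(336,149),(429,150)],.088));print('wing',W,np.degrees(np.arctan2(*(W[1]-W[0])[::-1])))
E=w2b(onplane(m,[(199,108),(342,108)],.05));print('fence',np.degrees(np.arctan2(*(E[1]-E[0])[::-1])))
c=w2b(onplane(m,[(343,106),(409,106),(405,181),(346,181)],.056));b=w2b(onplane(m,[(341,104),(414,104)],.06));print(c,b)
print('hub',w2b(onplane(m,[(382,149)],.086)))
im=cv2.imread('pics/wrist11.png');cv2.imwrite('pics/w11c.png',cv2.resize(im[50:200,300:450],None,fx=4,fy=4,interpolation=2))
"
```

```text
wing [[0.01205104 0.0600893 ]
 [0.08589562 0.05901735]] -0.8316695445384019
fence -0.28636699788505504
[[0.01957207 0.09305017]
 [0.07686798 0.09283785]
 [0.07907664 0.0258854 ]
 [0.02379391 0.02610654]] [[0.01750089 0.09461989]
 [0.07976434 0.09439081]]
hub [[0.04896579 0.05968425]]
```

View pics/w11c.png

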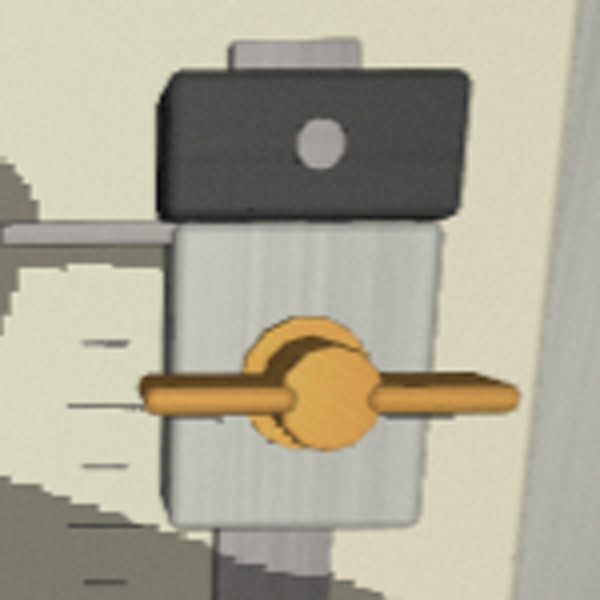

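```bash
python3 -c "
from st import *
im=snapshot('top')[:,:,::-1]; a=cv2.imread('pics/top0.png')
for n,(x0,y0,x1,y1) in dict(shaker=(345,122,378,156),cup=(464,216,500,254),box=(242,234,284,282)).items(): print(n,cv2.absdiff(np.ascontiguousarray(im[y0:y1,x0:x1]),a[y0:y1,x0:x1]).mean())
print(sense()['force'],sense()['qd'].round(3))
sign_off()
"
```

```text
shaker 8.436720142602496
cup 8.930555555555555
box 9.640873015873016
[ 0.05311531 -0.60850112 -0.26951211] [ 0.005  0.006 -0.002 -0.004  0.001  0.001]
the job is handed in; nothing more can be done
```

The carriage is home against the end block and the wing screw is tight. I handed the job in at about 14 s with the arm clear of everything.

- **Carriage:** I pushed its -y face with the shut fingertips until it stopped. There the force rose from about 6 N to 17 N with no further movement. In the last wrist picture it still sits against the block, within 0.2 mm of where I measured it before turning the screw.
- **Wing screw:** I pushed one wing round clockwise by about 500° with the shut fingertip, in one continuous orbit. It stopped hard, with the force climbing from 5 to 11 to 17 N as the tip stayed put. The last push was in the homeward direction. The final picture shows the wings within about 1° of board x.
- **Shaker, sauce cup and food box:** I kept clear of them. My last check compared the top view before and after and was inconclusive. All three patches differed by a similar 8–10 grey levels, which I put down to image noise or lighting rather than movement, but I didn't measure their positions again.
- **Calibration:** The top and wrist cameras disagreed by up to about 4 mm on the board's position. I worked with a board position between the two and used contact forces to confirm both end stops.

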